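# Set the router bit to the dial mark with the lash taken up, then lock the lift

## Task

The router bit stands too high and the lift's screw has slack in it: wind the black handwheel anticlockwise (bit down) a good half turn past the red mark on the dial ring, then bring it back clockwise (bit up), in that one direction, until its white line stands at the red mark. Then swing the orange lock lever clockwise until it bites and nip it up with about 12 N. Hold and turn both lightly, and leave the white line on the mark, the lever tight and everything else on the bench where it is.

Things in the scene. Friction and masses are not known exactly. Their poses are not given: they have to be found in the camera images.
- station: router-table top on the bench: grey board 390 x 556 x 18 mm with a flush aluminium plate (top 19 mm above the bench); cutter in the middle, handwheel at the robot's right, lock lever at its left; on the far side a fence, top 93 mm above the bench, face 62 mm beyond the cutter. Fixed, place and yaw vary. Origin: underside, below the cutter; x points to the fence, y left, z up
- wheel: black handwheel, 100 mm, upright axis, rim top 57 mm above the bench, with a revolving grey grip and, opposite it on the rim, a white line. Clockwise raises the bit, 6 mm a turn. It turns with 6 to 9 N at the grip, lightly (under 2 N) while in the slack, and stays where left. Over 60 N on it (push and squeeze of the fingers summed) is forcing. Origin: on the axis, 41 mm above the bench
- hub (a point): point on the handwheel's axis, at the height of the middle of the grip (90 mm above the bench)
- handle (a point): middle of the revolving grip, 38 mm from the wheel's axis: upright, 23 mm diameter, 60 mm tall (57 to 117 mm above the bench), this point 90 mm above the bench. It turns freely on its pin, so a hand holding it can keep its orientation while led round the circle
- index (a point): white line, 5 mm wide, on the wheel's rim, opposite the grip; this point 50 mm from the axis, 48 mm above the bench
- mark (a point): red mark, a pointer clip 6 mm wide on the aluminium dial ring (128 mm across, under the wheel), its tip beside the wheel's rim at the height of the rim's top. This point: at the rim, 50 mm from the axis, 48 mm above the bench, where the white line belongs. At the start the white line stands 0.5 to 2.8 rad clockwise of it
- bit (a joint): height of the bit in m relative to its working height, 0 (its top then 12 mm above the plate); up is positive. 0.0015 to 0.0027 at the start. After a reversal the wheel turns 1.05 rad (60 degrees) of slack before the bit follows; it is 0 when the white line meets the mark with the slack taken up clockwise; met from the other side it is 1.0 mm too high
- lock_boss: steel boss, 28 mm across, on the plate, on which the orange lock lever turns. Origin: on the lever's axis, 19 mm above the bench
- lock_axis (a point): point on the lock lever's upright axis, 52 mm above the bench
- lock_tip (a point): middle of the thick end of the orange lock lever, 64 mm from its axis and about 53 mm above the bench; the lever is 81 mm long from the axis, there 14 mm wide and 14 mm high (46 to 60 mm above the bench), open space beneath it down to the plate
- spanner: steel collet spanner 170 mm long lying on the board, to the right; not needed
- setup_bar: brass setup bar 75 x 13 x 13 mm on the board, to the left; not needed
- push_block: yellow push block 220 x 85 mm, 105 mm tall, on the bench to the left; not needed
- bit_stand: wooden stand 70 x 160 mm with four spare bits, on the bench to the left; not needed
- try_square: try square, wooden stock and steel blade 160 mm, on the bench to the right; not needed
- offcut: pine offcut 190 x 95 x 32 mm on the bench to the right; not needed
- pencil_tin: blue tin 76 mm across, 100 mm tall, at the far right; not needed
- lock: orange clamping lever on the boss; clockwise seen from above tightens. At the start loose, pointing left, more or less towards the robot; it swings lightly (under 2 N at the thick end) for 0.8 to 1.5 rad, then bites and stops, pointing left and away from the robot. Where it bites differs each time and must be felt. It stays where it is left. Origin: on its axis, 34 mm above the bench
- clamp (a joint): how far the lock's clamp screw is wound up beyond the bite, rad: 0 while loose; 0.002 or more (7.5 N and up at the lever's thick end) is tight, and up to 0.0055 stays when let go; over 0.021 (25 N) it is overstrained. The reading is too coarse to judge this: go by the force

How it is judged (in metres and radians):
On the way, in this order (a step that is already met when the one before it is completed fails the run):
1. the bit has been wound down past its working height (the slack taken up downwards) (value of joint bit below -0.0003 m), for 0.05 s.
2. the white line is back at the red mark, the bit at its working height (distance between index and mark below 0.005 m and value of joint bit between -0.0003 and 0.0003 m), for 0.3 s.
3. the lock is nipped up tight (value of joint clamp above 0.002 rad), for 0.1 s.
At the end, for the whole second after the job is handed in: The white line rests within 5 mm of the red mark, the bit within 0.3 mm of its working height and the lock's clamp screw stays wound up by 0.002 rad or more (all of step 2 and value of joint clamp above 0.002 rad); the robot touches nothing.
It fails at once if the handwheel is forced, or its grip squeezed, with more than 60 N in all (contact force between the fingers and wheel above 60 N).
It fails at once if the lock is overstrained (more than 25 N at the lever's end) (value of joint clamp above 0.021 rad).
It fails at once if something else on the bench is disturbed (distance of any of spanner, setup_bar, push_block, bit_stand, try_square, offcut, pencil_tin from where it was at the start of the episode above 0.02 m).
It also fails if it takes over 72 s, if anything falls off the work surface, if the arm or the gripper's body presses on something with over 40 N, if the wrist force passes 120 N, or if a joint passes its speed limit or range.

## Robot

A 6-joint arm with a two-finger parallel gripper is mounted at the origin on the work surface. World frame = base frame: x ahead of the robot, y to its left, z up, the work surface at z = 0. Lengths are in mm, angles in rad, forces in N, time in s.
With the tool pointing down it reaches from about 325 to 1000 mm from the base axis. Payload 5.1 kg.
Tool frame: the origin (TCP) lies on the centre line of the jaws, within the pads' length; the fingertips stand 22 mm ahead of it and the grasp point (between the pads) lies 3 mm ahead of it; z points along the fingers, y is the direction in which the jaws open and shut (so a half turn about z gives the same grasp; the last joint's range is limited). The gripper opens to 85 mm and grips with 20 to 120 N. Pads are 22 mm wide; open, the fingers measure 114 mm over their backs; the gripper's body (76 mm by 85 mm) begins 54 mm behind the grasp point. The pads swing forward as they close: fully open they stand 13 mm farther back than shut.
Start: joints at [-1.345, 0.124, 1.65, -0, 1.367, -0.083], TCP at [197.513, -619.253, 253.322] pointing down, gripper open.
Joint ranges: [-2.61, 2.61], [-1.02, 2.33], [0.03, 2.71], [-1.35, 4.49], [0.32, 2.68], [-2.91, 2.91]. Speed limits (rad/s): [2.57, 2.57, 3.14, 3.14, 3.14, 3.14].

## Interface

Orientations are given as a unit quaternion [x, y, z, w].
In Python, from station import telemetry, imaging, r gives the robot as it stands. The module is installed in compiled form; this text tells all that it offers.
- The arm moves only by the tool apply_moves, never from a script. Its argument "moves" is one flat list of numbers, 5 for each row, row after row: the closure, from 0 (fully open) to 1 (shut), then the shift along the tool's x, y, z in m, then the turn about the tool's z in degrees. In form: [claw, tx, ty, tz, twist, claw, tx, ty, tz, twist, ...]. A call has 1 to 12 rows; each row is the pose to reach, as a shift and turn from the pose commanded when the call began, along the tool's axes at that moment; what a row does not reach only later rows make up. A row lasts 1/8 s, in which the tool goes at most 62.5 mm and 10.7 degrees, less where a joint would pass 70% of its speed; a pose out of reach is approached as far as the arm can. A call with a gripper value outside its range is refused whole. The fingers move at their own pace and stop on an object; "squeeze" is the grip in N (left out, the last holds). Time passes only in rows, so rows that repeat a pose let the fingers close. It gives the time, the measured TCP pose, the force and the opening at its end, in the units of the state.
- telemetry.state(): the state, without advancing time (a new reading comes with each control period).
- imaging.get_image(name): name is "scene" or "top"; returns a dict with "image" (400x640x3 uint8, red, green, blue), "z_map" (400x640 float32, mm along the optical axis (not along the pixel's ray), 0 where there is no reading), "fx", "fy", "cx", "cy" (pixels), "k1" (the pictures are not rectified: a ray, as slopes to the right and down, at radius r is drawn at 1 + k1 r^2 times it, then the intrinsics apply), "position" and "orientation" of the camera in the world. Camera axes: x right, y up, looking along -z (the intrinsics and any distortion apply to the point x, -y, -z); pixel columns grow to the right and rows downward; lengths in mm; the calibration is good to about 2 mm. A picture is of the moment at which its call begins.
- r.job_done(): hands the job in, once; it reports no verdict.
The state is a dict: "clock": time; "joint_positions": joint angles; "dq": joint speeds; "tau": joint torques, N m; "position": TCP position; "orientation": TCP orientation; "wrist_force": force on the tool from outside, world axes, zero at the start; "moment": the same for the moment, N m; "opening": finger opening in mm.
Only numpy, scipy, OpenCV 4.12 (cv2) and the standard library are available. Lean on these libraries where they do the work, as an engineer would, in place of code of your own. Each camera call takes 0.05 s, during which the arm holds its last target.

## Working session

There is one attempt and no reset: what is moved stays moved. The work goes in short steps, Python scripts to look and compute and a tool call to move; the robot and the scene stay as the last step left them, time stands still between calls to the robot, and variables do not carry over. Pictures are saved under pics/ and viewed, and the job is handed in when it is done.

Besides the shell and the picture viewer there is one more tool, called after ">>>" in YAML: its name, and indented under it one key for each argument. apply_moves: Moves the arm, as the interface text tells. Its arguments: {"type":"object","properties":{"moves":{"type":"array","items":{"type":"number"}},"squeeze":{"type":"number"}},"required":["moves"]}

```bash
mkdir -p pics; ls; cat > h.py <<'E'
import numpy as np, cv2
from scipy.spatial.transform import Rotation as R
from station import telemetry, imaging, r
def grab(n):
    d=imaging.get_image(n); return d
def rays(d,uv):
    uv=np.asarray(uv,float).reshape(-1,2)
    x=(uv[:,0]-d['cx'])/d['fx']; y=(uv[:,1]-d['cy'])/d['fy']
    xu,yu=x.copy(),y.copy()
    for _ in range(30):
        s=1+d['k1']*(xu**2+yu**2); xu=x/s; yu=y/s
    c=np.stack([xu,-yu,-np.ones_like(xu)],1)
    return R.from_quat(d['orientation']).apply(c)
def onplane(d,uv,z):
    v=rays(d,uv); p=np.array(d['position']); t=(z-p[2])/v[:,2]
    return p+v*t[:,None]
def proj(d,P):
    P=np.asarray(P,float).reshape(-1,3)
    c=R.from_quat(d['orientation']).inv().apply(P-np.array(d['position']))
    x=c[:,0]/-c[:,2]; y=-c[:,1]/-c[:,2]; s=1+d['k1']*(x*x+y*y)
    return np.stack([x*s*d['fx']+d['cx'],y*s*d['fy']+d['cy']],1)
def cloud(d):
    h,w=d['z_map'].shape; u,v=np.meshgrid(np.arange(w),np.arange(h))
    ry=rays(d,np.stack([u.ravel(),v.ravel()],1)); 
    # camera z of rays is 1
    return (np.array(d['position'])+ry*d['z_map'].ravel()[:,None].astype(float)).reshape(h,w,3)
def save(d,n,crop=None,sc=1):
    im=d['image'][:,:,::-1]
    if crop: x0,y0,x1,y1=crop; im=im[y0:y1,x0:x1]
    im=cv2.resize(im,None,fx=sc,fy=sc,interpolation=cv2.INTER_CUBIC)
    cv2.imwrite('pics/'+n,im)
E
python3 - <<'E'
from h import *
for n in('scene','top'):
    d=grab(n); save(d,n+'0.png'); np.savez(n+'0.npz',**d)
    print(n,{k:d[k] for k in d if k not in('image','z_map')})
print(telemetry.state())
E
```

```text
pics
scene {'fx': 368.2022396455014, 'fy': 368.2022396455014, 'cx': 320.5081650146049, 'cy': 201.2168729104399, 'k1': -0.04729856162505368, 'position': array([1062.13407515,  790.30763143,  742.90484524]), 'orientation': array([0.14517948, 0.44522793, 0.83936354, 0.27597799])}
top {'fx': 367.59432116469895, 'fy': 367.59432116469895, 'cx': 318.0967291727755, 'cy': 198.90361999411542, 'k1': 0.02219168760306423, 'position': array([ 348.86455993,   10.57018721, 1145.454425  ]), 'orientation': array([-0.03943029,  0.04804051,  0.71197753, -0.69944647])}
{'clock': 0.1, 'joint_positions': array([-1.34457238e+00,  1.24408738e-01,  1.65157377e+00,  1.85237917e-05,
        1.36748210e+00, -8.25860484e-02]), 'dq': array([-5.32624582e-04, -1.02826940e-03, -3.28640344e-03,  6.84454362e-04,
       -1.97307733e-03, -1.84812970e-05]), 'tau': array([ 1.76339704e-04, -4.24932969e+01, -3.66653216e+01, -1.07403932e-04,
        3.95854586e-03, -8.56853628e-07]), 'position': array([ 197.41939561, -618.74742942,  252.1745793 ]), 'orientation': array([ 9.88103068e-01,  1.53790280e-01, -5.81171387e-05, -9.34215209e-04]), 'wrist_force': array([-0.43735305,  0.54217987, -0.47987579]), 'moment': array([0.00856096, 0.0055075 , 0.01236699]), 'opening': 85.3174172477778}
```

View pics/scene0.png

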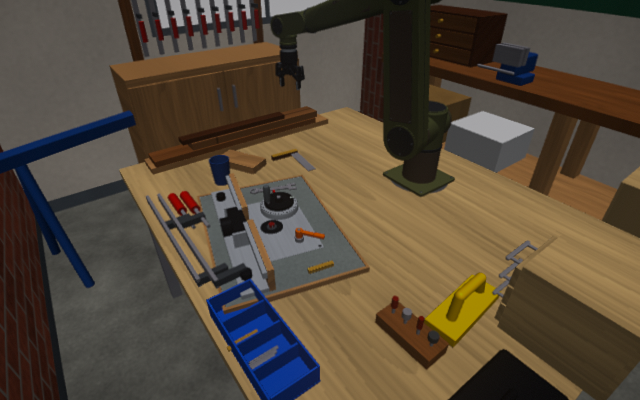

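View pics/top0.png

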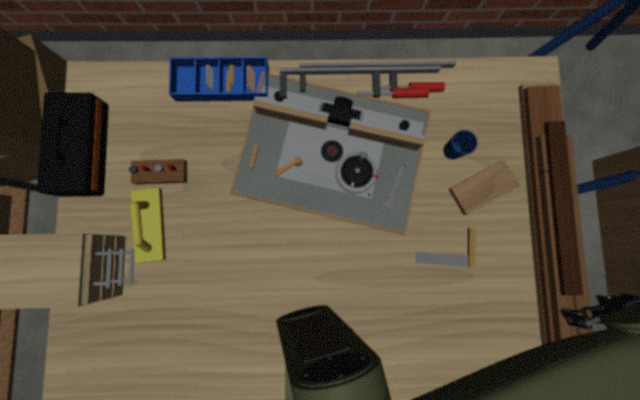

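```bash
python3 - <<'E'
from h import *
for n,c in(('scene',(210,160,350,290)),('top',(230,80,440,240))):
    d=dict(np.load(n+'0.npz')); save(d,n+'0c.png',c,(5 if n=='scene' else 3.7))
E
```

```text
(no output)
```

View pics/scene0c.png

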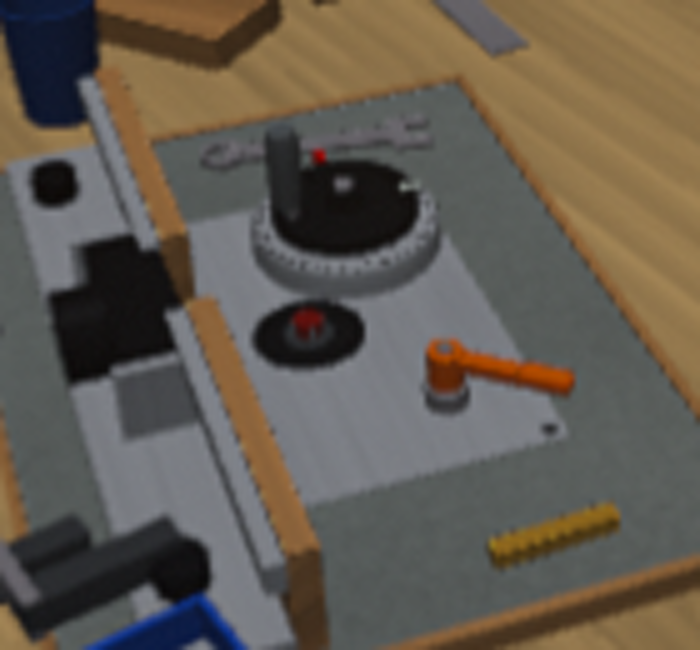

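View pics/top0c.png

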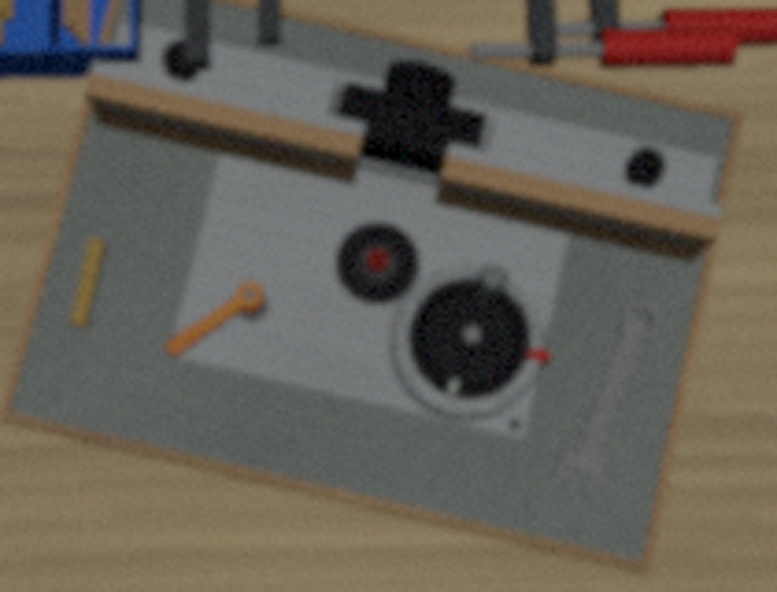

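```bash
cat > meas.py <<'E'
from h import *
def center_of(d,mask,z):
    v,u=np.nonzero(mask); return onplane(d,np.stack([u,v],1),z)
def measure(d,name,box_w,box_l=None):
    im=d['image'].astype(int); Rr,G,B=im[...,0],im[...,1],im[...,2]
    hsv=cv2.cvtColor(d['image'],cv2.COLOR_RGB2HSV).astype(int)
    H,W=Rr.shape; u,v=np.meshgrid(np.arange(W),np.arange(H))
    def inb(b): return (u>=b[0])&(u<b[2])&(v>=b[1])&(v<b[3])
    out={}
    bw=inb(box_w)
    dark=bw&(im.max(2)<45)
    n,l,s,c=cv2.connectedComponentsWithStats(dark.astype(np.uint8))
    k=1+np.argmax(s[1:,4]); blk=(l==k)
    cs,_=cv2.findContours(blk.astype(np.uint8),cv2.RETR_EXTERNAL,cv2.CHAIN_APPROX_NONE)
    hull=cv2.convexHull(max(cs,key=len)).reshape(-1,2)
    out['hull']=hull
    P=onplane(d,hull,57)
    out['hullP']=P
    red=bw&((hsv[...,0]<8)|(hsv[...,0]>172))&(hsv[...,1]>130)&(hsv[...,2]>70)
    vv,uu=np.nonzero(red); out['red']=np.stack([uu,vv],1)
    return out
if __name__=='__main__':
    for n,b in(('top',(335,150,385,200)),('scene',(255,180,305,220))):
        d=dict(np.load(n+'0.npz')); o=measure(d,n,b)
        P=o['hullP']
        (cx,cy),rr=cv2.minEnclosingCircle(P[:,:2].astype(np.float32))
        A=np.c_[2*P[:,:2],np.ones(len(P))]; s=np.linalg.lstsq(A,(P[:,:2]**2).sum(1),rcond=None)[0]
        print(n,'enc',cx,cy,rr,'fit',s[:2],np.sqrt(s[2]+s[0]**2+s[1]**2),len(P))
        print('red',len(o['red']),o['red'].mean(0) if len(o['red']) else 0, onplane(d,o['red'].mean(0),57))
        print(d['image'][160:182:2,345:380:3].max(2) if n=='top' else '')
E
python3 meas.py
```

```text
top enc 566.7260131835938 -121.27159881591797 46.752296447753906 fit [ 567.13014121 -121.03800741] 45.95225709692901 23
red 10 [374.9 175.4] [[ 552.56473442 -176.31938198   57.        ]]
[[ 62  20  13  27  16  32  22  34  93 117 124 119]
 [ 31  30  29  26  23  26  21  23  54 107 121 117]
 [ 13  28  24  28  27  20  32  19  25  95 116 116]
 [ 25  33  30  25  31  27  23  26  24  79 118 112]
 [ 33  29  27  34  76  38  27  27  14  60 114 100]
 [ 21  33  30  45 100  45  29  24  18  56 110  98]
 [ 21  25  29  32  72  36  21  30  27  51 113  90]
 [ 29  28  33  23  21  22  33  24  15  63 124 101]
 [ 15  31  26  26  25  34  30  23  17  79 126 113]
 [ 18  33  30  27  29  30  28  30  24 104 100  87]
 [ 28  23  32  25  29  35  27  28  63 115  96  94]]
scene enc 575.23193359375 -133.82391357421875 77.86243438720703 fit [ 577.3160976  -130.62754242] 62.325494400907836 15
red 5 [273.4 190.8] [[ 557.26811512 -173.9856654    57.        ]]
```

```bash
python3 - <<'E'
from h import *
for n,b in(('top',(335,145,385,200)),('scene',(255,180,305,220))):
    d=dict(np.load(n+'0.npz')); C=cloud(d)
    x0,y0,x1,y1=b; S=C[y0:y1,x0:x1].reshape(-1,3); im=d['image'][y0:y1,x0:x1].reshape(-1,3)
    ok=d['z_map'][y0:y1,x0:x1].ravel()>0
    print(n,ok.mean()); h,e=np.histogram(S[ok,2],np.arange(0,135,6)); print(dict(zip(e,h)))
    m=ok&(S[:,2]>75)&(S[:,2]<125); print('grip',m.sum(),S[m].mean(0),S[m].min(0),S[m].max(0))
    m=ok&(im.max(1)<45)&(S[:,2]>40)&(S[:,2]<72); print('disc',S[m].mean(0),m.sum(),S[m].min(0),S[m].max(0))
    w=ok&(im.min(1)>120)&(S[:,2]>46)&(S[:,2]<75); print('white',S[w],im[w], np.stack(np.unravel_index(np.nonzero(w)[0],(y1-y0,x1-x0)),1)+[y0,x0])
E
```

```text
top 0.9938181818181818
{np.int64(0): np.int64(0), np.int64(6): np.int64(0), np.int64(12): np.int64(518), np.int64(18): np.int64(835), np.int64(24): np.int64(32), np.int64(30): np.int64(35), np.int64(36): np.int64(360), np.int64(42): np.int64(96), np.int64(48): np.int64(441), np.int64(54): np.int64(267), np.int64(60): np.int64(60), np.int64(66): np.int64(24), np.int64(72): np.int64(0), np.int64(78): np.int64(3), np.int64(84): np.int64(4), np.int64(90): np.int64(5), np.int64(96): np.int64(4), np.int64(102): np.int64(5), np.int64(108): np.int64(13), np.int64(114): np.int64(31), np.int64(120): np.int64(0), np.int64(126): np.int64(0)}
grip 65 [ 601.67745012 -133.76504581  108.34028782] [ 593.6671717  -147.02071413   79.35192417] [ 614.39641974 -124.81879189  119.74946574]
disc [ 567.33614655 -121.26502541   53.23328845] 658 [ 521.58412547 -165.84240264   44.06676212] [613.56198456 -74.67641624  69.82123146]
white [] [] []
scene 0.995
{np.int64(0): np.int64(6), np.int64(6): np.int64(1), np.int64(12): np.int64(761), np.int64(18): np.int64(294), np.int64(24): np.int64(81), np.int64(30): np.int64(78), np.int64(36): np.int64(181), np.int64(42): np.int64(77), np.int64(48): np.int64(243), np.int64(54): np.int64(89), np.int64(60): np.int64(32), np.int64(66): np.int64(14), np.int64(72): np.int64(9), np.int64(78): np.int64(10), np.int64(84): np.int64(10), np.int64(90): np.int64(12), np.int64(96): np.int64(10), np.int64(102): np.int64(12), np.int64(108): np.int64(17), np.int64(114): np.int64(9), np.int64(120): np.int64(0), np.int64(126): np.int64(0)}
grip 84 [ 608.29687    -128.24575975   98.72357538] [ 595.23492142 -139.91018498   75.13086357] [ 617.24141099 -121.53233628  117.34928326]
disc [ 572.64631512 -113.54499429   52.34937526] 405 [ 522.74255575 -171.91126165   42.93561967] [620.34479015 -68.87440958  71.84953205]
white [[ 531.65439888 -107.12460685   56.69014991]] [[121 127 121]] [[197 290]]
```

```bash
python3 - <<'E'
from h import *
hub=np.array([567.3,-121])
for n,b in(('top',(335,145,385,200)),('scene',(255,180,305,220))):
    d=dict(np.load(n+'0.npz')); C=cloud(d)
    x0,y0,x1,y1=b; S=C[y0:y1,x0:x1].reshape(-1,3); im=d['image'][y0:y1,x0:x1].reshape(-1,3)
    m=(S[:,2]>112)&(S[:,2]<125); print('griptop',m.sum(),np.median(S[m],0),S[m].mean(0),S[m].min(0),S[m].max(0))
    # white line: brightest pixels radially
    dd=S[:,:2]-hub; rr=np.hypot(*dd.T); ang=np.arctan2(dd[:,1],dd[:,0])
    P=onplane(d,np.stack(np.meshgrid(np.arange(x0,x1),np.arange(y0,y1)),-1).reshape(-1,2),57); dd=P[:,:2]-hub; rr=np.hypot(*dd.T); ang=np.arctan2(dd[:,1],dd[:,0])
    m=(rr<47)&(rr>33)&(im.min(1)>70)&(S[:,2]<72)&(S[:,2]>45)
    print('white',np.c_[P[m][:,:2],np.degrees(ang[m]),rr[m],im[m].min(1)].round(1))
    # red
    i=im.astype(int); m=(i[:,0]>i[:,1]*1.8)&(i[:,0]>60)
    print('red',np.c_[P[m][:,:2],np.degrees(ang[m]),rr[m],i[m],S[m][:,2]].round(1))
E
```

```text
griptop 37 [ 603.96973739 -134.48202569  116.34731689] [ 603.93600232 -134.99368356  116.19892769] [ 595.68559268 -143.19822603  112.94344825] [ 613.45354869 -125.87729273  119.74946574]
white [[ 530.6 -103.6  154.7   40.6   76. ]
 [ 530.5 -106.6  158.7   39.5   94. ]
 [ 530.5 -109.6  162.9   38.5   88. ]
 [ 527.6 -103.5  156.3   43.4   89. ]
 [ 527.5 -106.6  160.    42.3  107. ]
 [ 527.5 -109.6  164.    41.5   90. ]
 [ 524.5 -103.5  157.7   46.2   92. ]
 [ 524.5 -106.5  161.2   45.2  103. ]
 [ 524.4 -109.5  164.9   44.4   80. ]]
red [[ 553.9 -167.6 -106.    48.5   82.    42.    40.    53.5]
 [ 553.9 -170.6 -105.1   51.4  108.    52.    51.    38.2]
 [ 553.8 -173.7 -104.3   54.3  124.    56.    53.    57.2]
 [ 553.8 -176.7 -103.6   57.3  129.    50.    49.    56.5]
 [ 553.7 -179.7 -103.    60.2  127.    48.    46.    53.8]
 [ 553.7 -182.7 -102.4   63.2  118.    55.    53.    55.4]
 [ 550.8 -170.5 -108.4   52.2  112.    59.    62.    44.8]
 [ 550.8 -173.5 -107.5   55.1  122.    58.    59.    45.8]
 [ 550.7 -176.6 -106.6   58.   126.    51.    52.    45.1]
 [ 550.7 -179.6 -105.8   60.9
[... 309 characters left out ...]
597.1933393  -139.91018498  112.03291817] [ 614.45197771 -122.5462767   117.34928326]
white [[ 528.6 -111.9  166.8   39.8   77. ]
 [ 525.9 -109.9  165.    42.9   77. ]
 [ 531.9 -106.7  158.    38.2  121. ]
 [ 529.2 -104.7  156.9   41.5  111. ]
 [ 526.5 -102.7  155.9   44.8   99. ]]
red [[ 558.6 -181.4  -98.2   61.    90.    48.    49.    54.4]
 [ 555.8 -179.3 -101.2   59.4  133.    24.    24.    52.9]
 [ 553.  -177.2 -104.3   58.   134.    31.    30.    16. ]
 [ 559.  -173.7  -98.9   53.3  112.    10.     6.    53.4]
 [ 556.2 -171.6 -102.3   51.8  145.    15.    13.    52.1]
 [ 562.3 -168.1  -96.1   47.4   71.    18.    15.    47.8]
 [ 559.5 -166.1  -99.8   45.7   68.    10.    10.    51. ]]
```

```bash
cat > cmd.py <<'E'
# commanded pose bookkeeping: x,y,z mm, yaw deg of tool x axis in world
import json,os,sys,numpy as np
F='cmd.json'
def load():
    return json.load(open(F)) if os.path.exists(F) else [197.513,-619.253,253.322,17.693]
def axes(yaw):
    a=np.radians(yaw); return np.array([np.cos(a),np.sin(a)]),np.array([np.sin(a),-np.cos(a)])
def rows(targets):
    """targets list of (claw,x,y,z,yaw) world -> rows; saves last as commanded (rounded)"""
    c=load(); X,Y=axes(c[3]); out=[]
    for t in targets:
        d=np.array(t[1:3])-c[:2]
        tx,ty,tz=round(d@X/1e3,4),round(d@Y/1e3,4),round((c[2]-t[3])/1e3,4)
        tw=round(c[3]-t[4],1)
        out+=[t[0],tx,ty,tz,tw]
    n=np.array(c[:2])+1e3*(tx*X+ty*Y)
    json.dump([n[0],n[1],c[2]-1e3*tz,c[3]-tw],open(F,'w'))
    print([float(round(v,4)) for v in out]); return out
E
python3 - <<'E'
from cmd import *
E
mv cmd.py ctrl.py; python3 - <<'E'
from ctrl import *
rows([(0.3,603,-133.5,200,-11.5)])
E
```

```text
[0.3, 0.5339, -0.3395, 0.0533, 29.2]
```

>>> apply_moves:
  moves: [0.3,0.0445,-0.0283,0.0044,2.43,0.3,0.089,-0.0566,0.0089,4.9,0.3,0.1335,-0.0849,0.0133,7.3,0.3,0.178,-0.1132,0.0178,9.7,0.3,0.2225,-0.1415,0.0222,12.2,0.3,0.267,-0.1698,0.0267,14.6,0.3,0.3114,-0.198,0.0311,17,0.3,0.3559,-0.2263,0.0355,19.5,0.3,0.4004,-0.2546,0.04,21.9,0.3,0.4449,-0.2829,0.0444,24.3,0.3,0.4894,-0.3112,0.0489,26.8,0.3,0.5339,-0.3395,0.0533,29.2]
  squeeze: 20

```text
clock: 1.6
position: [603.6, -132.0, 199.4]
orientation: [0.995, -0.101, -0.0, -0.0]
wrist_force: [0.7, -0.3, 0.6]
opening: 59.6
```

```bash
python3 - <<'E'
from h import *
print(telemetry.state()['position'])
d=grab('scene'); save(d,'s1.png',(210,120,350,260),5)
d=grab('top'); save(d,'t1.png',(230,80,440,240),3.7)
E
```

```text
[ 603.62144308 -131.97177338  199.37827555]
```

View pics/s1.png

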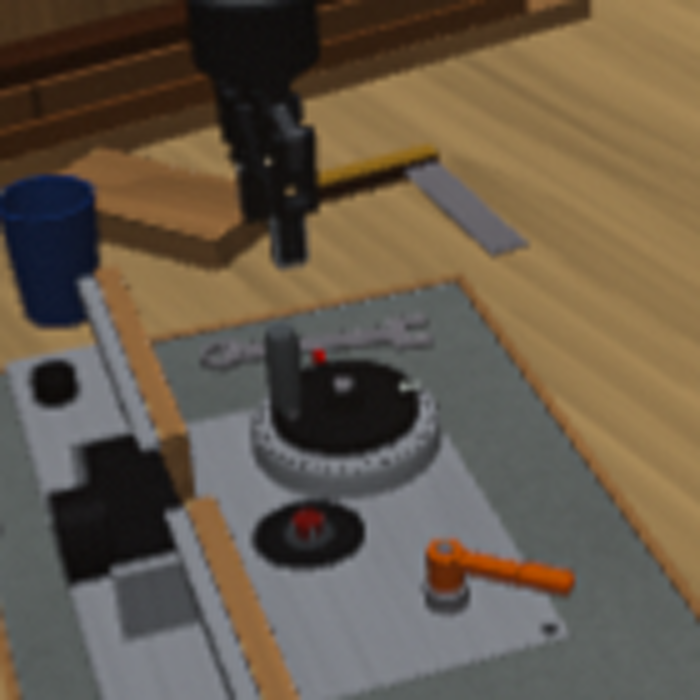

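View pics/t1.png

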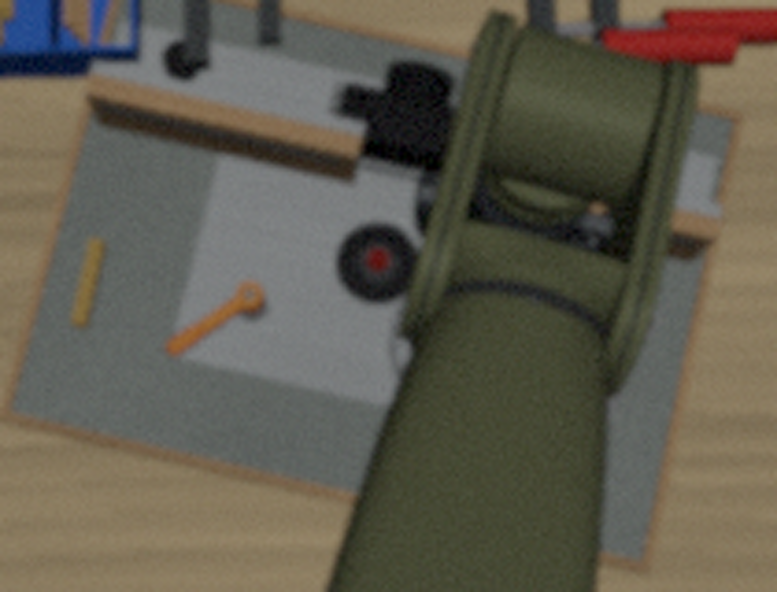

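>>> apply_moves:
  moves: [0.3,0,0,0.03,0,0.3,0,0,0.06,0,0.3,0,0,0.085,0,0.3,0,0,0.1,0,0.3,0,0,0.107,0,0.3,0,0,0.107,0]

```text
clock: 2.45
position: [603.0, -133.8, 93.1]
orientation: [0.995, -0.1, 0.0, 0.0]
wrist_force: [-0.5, 0.1, -0.9]
opening: 59.6
```

```bash
python3 - <<'E'
from h import *
import json
c=json.load(open('cmd.json')); c[2]-=107; json.dump(c,open('cmd.json','w')); print(c)
print(telemetry.state()['position'],telemetry.state()['wrist_force'])
d=grab('scene'); save(d,'s2.png',(230,140,330,240),6)
E
```

```text
[602.9790834120847, -133.55070928843207, 93.02199999999999, -11.506999999999998]
[ 603.0076281  -133.77302813   93.14069399] [-0.49771165  0.12209499 -0.87058639]
```

View pics/s2.png

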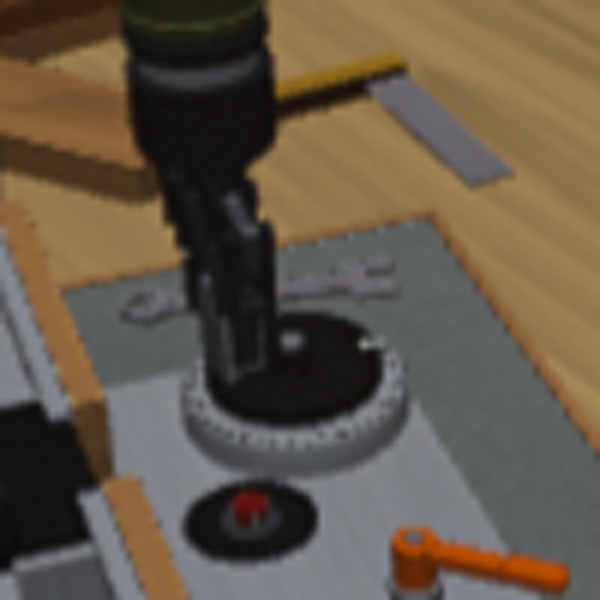

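>>> apply_moves:
  moves: [0.6,0,0,0,0,0.6,0,0,0,0,0.7,0,0,0,0,0.7,0,0,0,0,0.78,0,0,0,0,0.78,0,0,0,0,0.78,0,0,0,0]
  squeeze: 20

```text
clock: 3.38
position: [603.1, -133.6, 93.2]
orientation: [0.995, -0.1, 0.0, 0.0]
wrist_force: [1.1, 0.5, 1.5]
opening: 21.8
```

```bash
cat > arc.py <<'E'
from ctrl import *
import sys
# usage: arc.py hx hy rad start step n  claw
hx,hy,rad,a0,st,n=map(float,sys.argv[1:7])
c=load(); print('cmd',c)
T=[]
for i in range(1,int(n)+1):
    a=np.radians(a0+st*i); T.append((0.78,hx+rad*np.cos(a),hy+rad*np.sin(a),93.0,c[3]))
rows(T); print('end ang',a0+st*n)
E
python3 arc.py 567.3 -121 38 -19.4 6 4
```

```text
cmd [602.9790834120847, -133.55070928843207, 93.02199999999999, -11.506999999999998]
[0.78, 0.0005, -0.0039, 0.0, 0.0, 0.78, 0.0004, -0.0079, 0.0, 0.0, 0.78, -0.0001, -0.0118, 0.0, 0.0, 0.78, -0.001, -0.0157, 0.0, 0.0]
end ang 4.600000000000001
```

>>> apply_moves:
  moves: [0.78,0.0005,-0.0039,0,0,0.78,0.0004,-0.0079,0,0,0.78,-0.0001,-0.0118,0,0,0.78,-0.001,-0.0157,0,0]

```text
clock: 3.88
position: [605.2, -117.7, 93.1]
orientation: [0.995, -0.1, 0.0, 0.0]
wrist_force: [-0.8, -1.7, 1.7]
opening: 21.9
```

```bash
python3 arc.py 567.3 -121 38 4.6 6 6
```

```text
cmd [605.131139229236, -117.96678629838027, 93.02199999999999, -11.506999999999998]
[0.78, -0.0013, -0.0038, 0.0, 0.0, 0.78, -0.0029, -0.0074, 0.0, 0.0, 0.78, -0.005, -0.0108, 0.0, 0.0, 0.78, -0.0074, -0.014, 0.0, 0.0, 0.78, -0.0101, -0.0169, 0.0, 0.0, 0.78, -0.0131, -0.0195, 0.0, 0.0]
end ang 40.6
```

>>> apply_moves:
  moves: [0.78,-0.0013,-0.0038,0,0,0.78,-0.0029,-0.0074,0,0,0.78,-0.005,-0.0108,0,0,0.78,-0.0074,-0.014,0,0,0.78,-0.0101,-0.0169,0,0,0.78,-0.0131,-0.0195,0,0]

```text
clock: 4.62
position: [597.1, -97.6, 93.3]
orientation: [0.995, -0.1, 0.002, 0.001]
wrist_force: [4.4, -6.5, -1.6]
opening: 22.0
```

```bash
python3 - <<'E'
from h import *
d=grab('scene'); save(d,'s3.png',(230,140,330,240),6)
E
python3 arc.py 567.3 -121 38 40.6 5 6
```

```text
cmd [596.1844540159653, -96.2454414115036, 93.02199999999999, -11.506999999999998]
[0.78, -0.0027, -0.0019, 0.0, 0.0, 0.78, -0.0056, -0.0036, 0.0, 0.0, 0.78, -0.0086, -0.005, 0.0, 0.0, 0.78, -0.0117, -0.0061, 0.0, 0.0, 0.78, -0.0149, -0.007, 0.0, 0.0, 0.78, -0.0181, -0.0076, 0.0, 0.0]
end ang 70.6
```

View pics/s3.png

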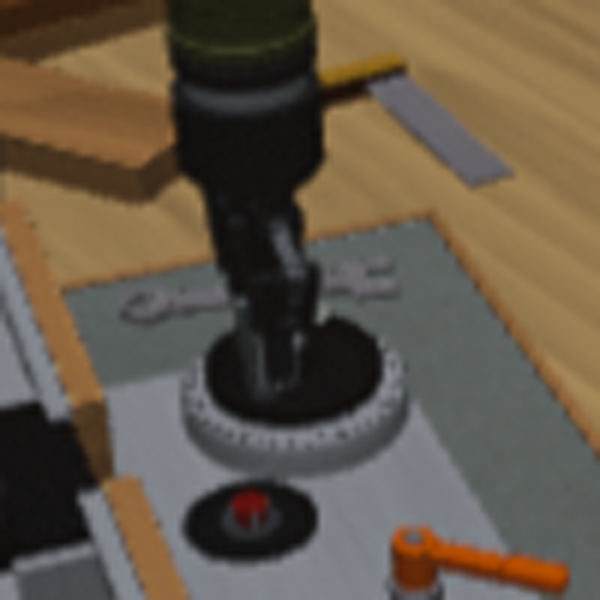

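>>> apply_moves:
  moves: [0.78,-0.0027,-0.0019,0,0,0.78,-0.0056,-0.0036,0,0,0.78,-0.0086,-0.005,0,0,0.78,-0.0117,-0.0061,0,0,0.78,-0.0149,-0.007,0,0,0.78,-0.0181,-0.0076,0,0]

```text
clock: 5.42
position: [581.5, -85.7, 93.4]
orientation: [0.995, -0.1, 0.003, 0.001]
wrist_force: [6.2, -3.4, -2.6]
opening: 21.9
```

```bash
python3 arc.py 567.3 -121 38 70.6 7 8
```

```text
cmd [579.9643640286298, -85.1874723030852, 93.02199999999999, -11.506999999999998]
[0.78, -0.0047, -0.0004, 0.0, 0.0, 0.78, -0.0093, -0.0002, 0.0, 0.0, 0.78, -0.0139, 0.0006, 0.0, 0.0, 0.78, -0.0183, 0.0019, 0.0, 0.0, 0.78, -0.0226, 0.0038, 0.0, 0.0, 0.78, -0.0266, 0.0062, 0.0, 0.0, 0.78, -0.0302, 0.009, 0.0, 0.0, 0.78, -0.0336, 0.0122, 0.0, 0.0]
end ang 126.6
```

>>> apply_moves:
  moves: [0.78,-0.0047,-0.0004,0,0,0.78,-0.0093,-0.0002,0,0,0.78,-0.0139,0.0006,0,0,0.78,-0.0183,0.0019,0,0,0.78,-0.0226,0.0038,0,0,0.78,-0.0266,0.0062,0,0,0.78,-0.0302,0.009,0,0,0.78,-0.0336,0.0122,0,0]

```text
clock: 6.42
position: [546.0, -89.2, 93.3]
orientation: [0.995, -0.101, 0.002, -0.001]
wrist_force: [7.1, 3.7, -2.6]
opening: 21.9
```

```bash
python3 arc.py 567.3 -121 38 126.6 7 10
```

```text
cmd [544.605963236874, -90.43947129866419, 93.02199999999999, -11.506999999999998]
[0.78, -0.0028, 0.0037, 0.0, 0.0, 0.78, -0.0053, 0.0076, 0.0, 0.0, 0.78, -0.0072, 0.0119, 0.0, 0.0, 0.78, -0.0086, 0.0163, 0.0, 0.0, 0.78, -0.0094, 0.0209, 0.0, 0.0, 0.78, -0.0097, 0.0255, 0.0, 0.0, 0.78, -0.0094, 0.0301, 0.0, 0.0, 0.78, -0.0085, 0.0347, 0.0, 0.0, 0.78, -0.0071, 0.0391, 0.0, 0.0, 0.78, -0.0052, 0.0433, 0.0, 0.0]
end ang 196.6
```

>>> apply_moves:
  moves: [0.78,-0.0028,0.0037,0,0,0.78,-0.0053,0.0076,0,0,0.78,-0.0072,0.0119,0,0,0.78,-0.0086,0.0163,0,0,0.78,-0.0094,0.0209,0,0,0.78,-0.0097,0.0255,0,0,0.78,-0.0094,0.0301,0,0,0.78,-0.0085,0.0347,0,0,0.78,-0.0071,0.0391,0,0,0.78,-0.0052,0.0433,0,0]

```text
clock: 7.68
position: [530.2, -129.7, 93.1]
orientation: [0.995, -0.1, -0.001, -0.002]
wrist_force: [-4.2, 7.3, 4.5]
opening: 22.0
```

```bash
python3 arc.py 567.3 -121 38 196.6 7 10
```

```text
cmd [530.8726660806836, -131.8318202199295, 93.02199999999999, -11.506999999999998]
[0.78, 0.0024, 0.004, 0.0, 0.0, 0.78, 0.0053, 0.0076, 0.0, 0.0, 0.78, 0.0087, 0.0108, 0.0, 0.0, 0.78, 0.0123, 0.0137, 0.0, 0.0, 0.78, 0.0163, 0.016, 0.0, 0.0, 0.78, 0.0206, 0.0179, 0.0, 0.0, 0.78, 0.0251, 0.0192, 0.0, 0.0, 0.78, 0.0296, 0.0199, 0.0, 0.0, 0.78, 0.0343, 0.0201, 0.0, 0.0, 0.78, 0.0389, 0.0197, 0.0, 0.0]
end ang 266.6
```

>>> apply_moves:
  moves: [0.78,0.0024,0.004,0,0,0.78,0.0053,0.0076,0,0,0.78,0.0087,0.0108,0,0,0.78,0.0123,0.0137,0,0,0.78,0.0163,0.016,0,0,0.78,0.0206,0.0179,0,0,0.78,0.0251,0.0192,0,0,0.78,0.0296,0.0199,0,0,0.78,0.0343,0.0201,0,0,0.78,0.0389,0.0197,0,0]

```text
clock: 8.93
position: [563.5, -158.7, 93.0]
orientation: [0.995, -0.1, -0.002, -0.0]
wrist_force: [-6.9, -1.9, 6.3]
opening: 22.1
```

```bash
python3 - <<'E'
from h import *
d=grab('scene'); save(d,'s4.png',(230,140,330,240),6)
E
python3 arc.py 567.3 -121 38 266.6 -7 10
```

```text
cmd [565.0608825332125, -158.89592663035864, 93.02199999999999, -11.506999999999998]
[0.78, -0.0046, 0.0004, 0.0, 0.0, 0.78, -0.0093, 0.0002, 0.0, 0.0, 0.78, -0.0138, -0.0005, 0.0, 0.0, 0.78, -0.0183, -0.0018, 0.0, 0.0, 0.78, -0.0226, -0.0037, 0.0, 0.0, 0.78, -0.0266, -0.006, 0.0, 0.0, 0.78, -0.0302, -0.0089, 0.0, 0.0, 0.78, -0.0336, -0.0121, 0.0, 0.0, 0.78, -0.0365, -0.0157, 0.0, 0.0, 0.78, -0.0389, -0.0197, 0.0, 0.0]
end ang 196.60000000000002
```

View pics/s4.png

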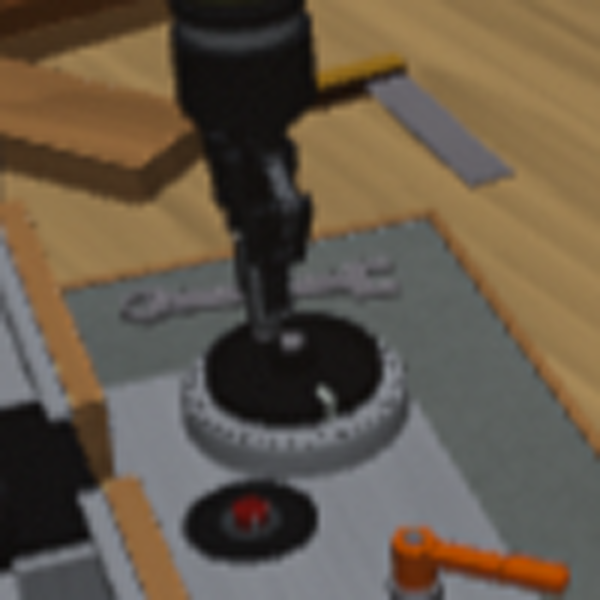

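>>> apply_moves:
  moves: [0.78,-0.0046,0.0004,0,0,0.78,-0.0093,0.0002,0,0,0.78,-0.0138,-0.0005,0,0,0.78,-0.0183,-0.0018,0,0,0.78,-0.0226,-0.0037,0,0,0.78,-0.0266,-0.006,0,0,0.78,-0.0302,-0.0089,0,0,0.78,-0.0336,-0.0121,0,0,0.78,-0.0365,-0.0157,0,0,0.78,-0.0389,-0.0197,0,0]

```text
clock: 10.22
position: [531.2, -133.0, 93.3]
orientation: [0.995, -0.1, 0.001, 0.002]
wrist_force: [1.5, -7.3, -0.7]
opening: 22.1
```

```bash
python3 arc.py 567.3 -121 38 196.6 -7 10
```

```text
cmd [530.8726660806836, -131.8318202199295, 93.02199999999999, -11.506999999999998]
[0.78, -0.0019, -0.0042, 0.0, 0.0, 0.78, -0.0033, -0.0086, 0.0, 0.0, 0.78, -0.0042, -0.0132, 0.0, 0.0, 0.78, -0.0045, -0.0178, 0.0, 0.0, 0.78, -0.0042, -0.0224, 0.0, 0.0, 0.78, -0.0034, -0.027, 0.0, 0.0, 0.78, -0.002, -0.0314, 0.0, 0.0, 0.78, -0.0001, -0.0357, 0.0, 0.0, 0.78, 0.0024, -0.0396, 0.0, 0.0, 0.78, 0.0052, -0.0433, 0.0, 0.0]
end ang 126.6
```

>>> apply_moves:
  moves: [0.78,-0.0019,-0.0042,0,0,0.78,-0.0033,-0.0086,0,0,0.78,-0.0042,-0.0132,0,0,0.78,-0.0045,-0.0178,0,0,0.78,-0.0042,-0.0224,0,0,0.78,-0.0034,-0.027,0,0,0.78,-0.002,-0.0314,0,0,0.78,-0.0001,-0.0357,0,0,0.78,0.0024,-0.0396,0,0,0.78,0.0052,-0.0433,0,0]

```text
clock: 11.48
position: [543.3, -91.1, 93.0]
orientation: [0.995, -0.1, -0.002, 0.001]
wrist_force: [-5.6, -5.3, 6.4]
opening: 21.9
```

```bash
python3 arc.py 567.3 -121 38 126.6 -6 6
```

```text
cmd [544.605963236874, -90.4394712986642, 93.02199999999999, -11.506999999999998]
[0.78, 0.0029, -0.0028, 0.0, 0.0, 0.78, 0.0059, -0.0053, 0.0, 0.0, 0.78, 0.0093, -0.0075, 0.0, 0.0, 0.78, 0.0128, -0.0093, 0.0, 0.0, 0.78, 0.0165, -0.0107, 0.0, 0.0, 0.78, 0.0204, -0.0117, 0.0, 0.0]
end ang 90.6
```

>>> apply_moves:
  moves: [0.78,0.0029,-0.0028,0,0,0.78,0.0059,-0.0053,0,0,0.78,0.0093,-0.0075,0,0,0.78,0.0128,-0.0093,0,0,0.78,0.0165,-0.0107,0,0,0.78,0.0204,-0.0117,0,0]

```text
clock: 12.22
position: [565.2, -82.7, 92.9]
orientation: [0.995, -0.1, -0.003, -0.0]
wrist_force: [-6.9, 0.4, 8.2]
opening: 22.0
```

```bash
python3 - <<'E'
from h import *
print(telemetry.state()['position'])
d=grab('scene'); save(d,'s5.png',(250,170,310,230),10); np.savez('s5.npz',**d)
d=grab('top'); save(d,'t5.png',(310,130,400,210),7); 
E
```

```text
[565.19200743 -82.65719675  92.91383798]
```

View pics/s5.png

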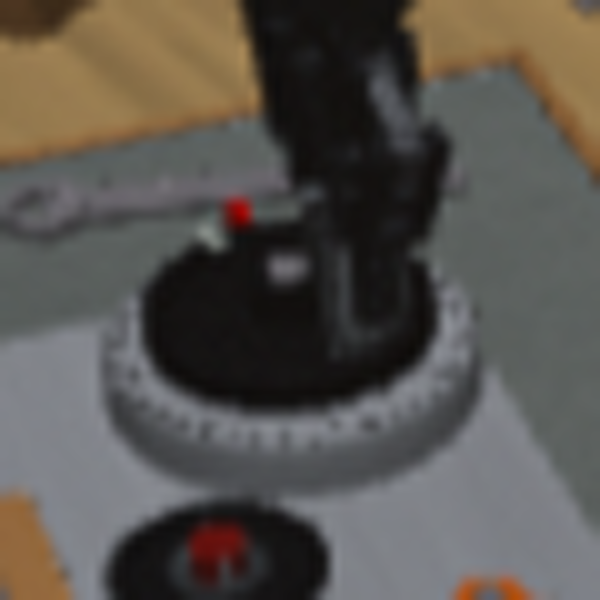

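View pics/t5.png

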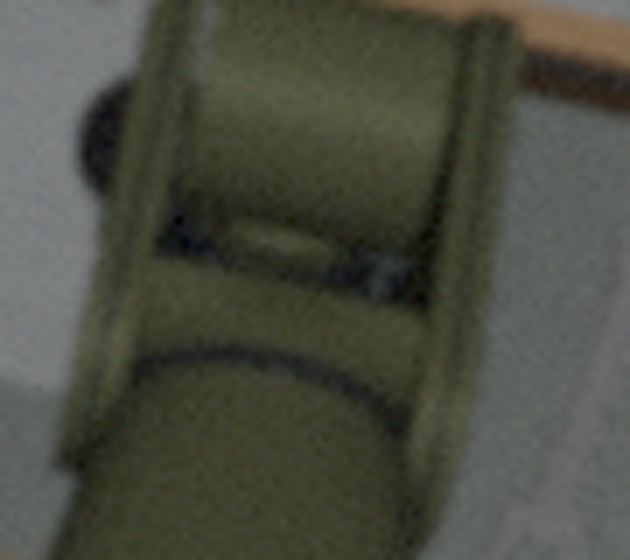

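```bash
cat > ang.py <<'E'
from h import *
hub=np.array([567.2,-121.0])
def cent(d,b,kind,z=57):
    x0,y0,x1,y1=b; im=d['image'][y0:y1,x0:x1].astype(float)
    u,v=np.meshgrid(np.arange(x0,x1),np.arange(y0,y1))
    P=onplane(d,np.stack([u,v],-1).reshape(-1,2),z); dd=P[:,:2]-hub; rr=np.hypot(*dd.T)
    i=im.reshape(-1,3)
    if kind=='red': w=np.clip(i[:,0]-i[:,1]-25,0,None)
    else: w=np.clip(i.min(1)-45,0,None)*((rr>34)&(rr<47))*((i[:,0]-i[:,1])<20)
    uv=(np.stack([u,v],-1).reshape(-1,2)*w[:,None]).sum(0)/w.sum()
    p=onplane(d,uv,z)[0]; a=np.degrees(np.arctan2(*(p[:2]-hub)[::-1]))
    return uv,p,a,np.hypot(*(p[:2]-hub))
if __name__=='__main__':
    t=dict(np.load('top0.npz'));s=dict(np.load('scene0.npz'));s5=dict(np.load('s5.npz'))
    print('top0 red',cent(t,(366,168,384,182),'red'))
    for z in(52,57):print('top0 redinner',z,cent(t,(366,168,376,182),'red',z))
    print('top0 white',cent(t,(345,175,362,192),'w'))
    print('s0 red',cent(s,(267,186,280,194),'red')); print('s5 red',cent(s5,(267,186,280,194),'red'))
    print('s0 white',cent(s,(286,192,296,202),'w'))
    print('s5 white',cent(s5,(266,189,274,197),'w'))
    for z in (48,57): 
        for a in(-100,-104,-108): print(z,a,proj(s,[hub[0]+50*np.cos(np.radians(a)),hub[1]+50*np.sin(np.radians(a)),z]))
    print(s5['image'][186:200,265:280].min(2)); 
    print(s5['image'][186:200,265:280,0].astype(int)-s5['image'][186:200,265:280,1])
E
python3 ang.py
```

```text
top0 red (array([375.31561997, 175.49436393]), array([ 552.25525058, -177.56095571,   57.        ]), np.float64(-104.80066311372171), np.float64(58.50202771281332))
top0 redinner 52 (array([374.07911392, 175.35126582]), array([ 553.69183537, -174.69859705,   52.        ]), np.float64(-104.12008089812528), np.float64(55.37156162974208))
top0 redinner 57 (array([374.07911392, 175.35126582]), array([ 552.755229 , -173.8514251,   57.       ]), np.float64(-105.28613800603209), np.float64(54.78982154020876))
top0 white (array([352.13980583, 183.81165049]), array([ 528.07305338, -106.98781954,   57.        ]), np.float64(160.29648866841717), np.float64(41.56030742145638))
s0 red (array([273.42954545, 190.69545455]), array([ 556.84366322, -174.5101586 ,   57.        ]), np.float64(-100.95357951457137), np.float64(54.50312637790709))
s5 red (array([273.42398287, 190.68736617]), array([ 556.83272434, -174.56700753,   57.        ]), np.float64(-100.95351389659142), np.float64(54.56101813348781))
s0 white (array([290.35748792, 195.78019324]), array([ 526.8864758 , -112.34602684,   57.        ]),
[... 1520 characters left out ...]
4   2]
 [  3   3   3   3   3   1   3  14  33  26   3   1   0   0  -1]
 [  3   2   1   1   1  -1   1  44 114 108   9  -5  -4  -4  -3]
 [ -1  -2  -3  -3  -3  -7  -5  36 107 136  15  -5  -4  -4  -4]
 [ -4  -5  -5  -6  -6  -6  -5  21  55  58  16   0  -1   0   1]
 [ -6  -5  -5  -5  -5  -6  -7  -3   5   6   2   2   3   2   1]
 [ -6  -6  -6  -4  -1  -2  -5  -3  -1   0   2   2   2   3   2]
 [ -5  -4  -4   0   1   1  -1   1   2   2   4   3   2   2   2]
 [ -5  -2   0   3   3   3   3   2   2   1   1   2   3   2   2]
 [ -3   1   2   2   2   0   3   3   1   1   0   3   3   2   2]
 [  1   2   2   2   3   2   2   2   3   2   1   1   1   2   2]
 [  2   3   1   2   1   3   3   2   3   2   3   3   3   2   2]]
```

```bash
python3 arc.py 567.3 -121 38 90.6 -3 5
```

```text
cmd [566.929935715035, -83.04418544926565, 93.02199999999999, -11.506999999999998]
[0.78, 0.0019, -0.0004, 0.0, 0.0, 0.78, 0.0039, -0.0007, 0.0, 0.0, 0.78, 0.0059, -0.0008, 0.0, 0.0, 0.78, 0.0079, -0.0009, 0.0, 0.0, 0.78, 0.0099, -0.0008, 0.0, 0.0]
end ang 75.6
```

>>> apply_moves:
  moves: [0.78,0.0019,-0.0004,0,0,0.78,0.0039,-0.0007,0,0,0.78,0.0059,-0.0008,0,0,0.78,0.0079,-0.0009,0,0,0.78,0.0099,-0.0008,0,0]

```text
clock: 12.95
position: [575.0, -83.3, 92.9]
orientation: [0.995, -0.1, -0.003, -0.001]
wrist_force: [-6.5, 1.9, 7.6]
opening: 21.9
```

```bash
python3 - <<'E'
from ang import *
p=telemetry.state()['position']; print(p, np.degrees(np.arctan2(p[1]-hub[1],p[0]-hub[0])))
d=grab('scene'); save(d,'s6.png',(250,170,310,230),10); np.savez('s6.npz',**d)
print(cent(d,(267,188,278,197),'w'),cent(d,(267,186,280,194),'red'))
E
```

```text
[575.04739963 -83.34266379  92.8687931 ] 78.2286178714295
(array([273.75172414, 192.95172414]), array([ 563.26736759, -161.32356665,   57.        ]), np.float64(-95.57026375930147), np.float64(40.51488152403135)) (array([273.44242424, 190.38181818]), array([ 555.77988792, -176.24347248,   57.        ]), np.float64(-101.67984888544237), np.float64(56.41152552595016))
```

View pics/s6.png

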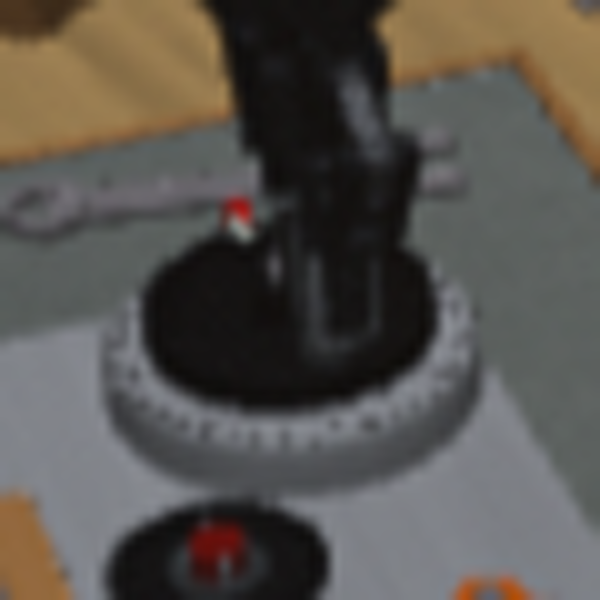

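```bash
python3 arc.py 567.3 -121 38 75.6 -1.7 2
```

```text
cmd [576.7905392028907, -84.23519294516456, 93.02199999999999, -11.506999999999998]
[0.78, 0.0011, 0.0, 0.0, 0.0, 0.78, 0.0022, 0.0001, 0.0, 0.0]
end ang 72.19999999999999
```

>>> apply_moves:
  moves: [0.78,0.0011,0,0,0,0.78,0.0022,0.0001,0,0,0.78,0.0022,0.0001,0,0]

```text
clock: 13.38
position: [577.3, -83.8, 92.9]
orientation: [0.995, -0.1, -0.002, -0.001]
wrist_force: [-6.2, 2.1, 7.7]
opening: 21.9
```

```bash
python3 - <<'E'
from ang import *
p=telemetry.state()['position']; print(p, np.degrees(np.arctan2(p[1]-hub[1],p[0]-hub[0])))
d=grab('scene'); save(d,'s7.png',(250,170,310,230),10); np.savez('s7.npz',**d)
print(cent(d,(267,188,278,197),'w'))
E
```

```text
[577.30801183 -83.83697746  92.86118775] 74.78414744689313
(array([274.35714286, 192.43233083]), array([ 559.91543747, -162.94055246,   57.        ]), np.float64(-99.85328016984832), np.float64(42.56847180548166))
```

View pics/s7.png

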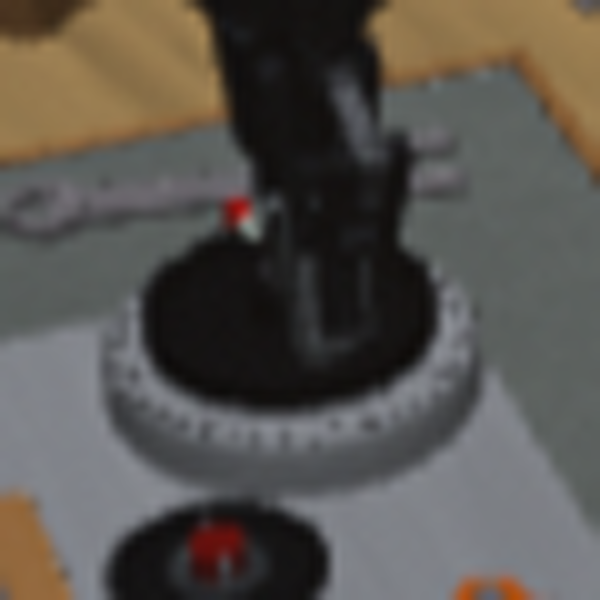

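>>> apply_moves:
  moves: [0.78,-0.0007,0,0,0,0.78,-0.0013,0,0,0,0.6,-0.0013,0,0,0,0.5,-0.0013,0,0,0,0.4,-0.0013,0,0,0,0.4,-0.0013,0,-0.02,0,0.4,-0.0013,0,-0.06,0,0.4,-0.0013,0,-0.107,0]

```text
clock: 14.42
position: [577.3, -84.5, 201.8]
orientation: [0.995, -0.1, -0.0, -0.0]
wrist_force: [0.1, -0.4, -0.0]
opening: 51.0
```

```bash
python3 - <<'E'
from ctrl import *
rows([(0.4,*load()[:2],load()[2],load()[3])])
c=load(); X,Y=axes(c[3]); c[0]+=-1.3*X[0]; c[1]+=-1.3*X[1]; c[2]+=107; json.dump(c,open(F,'w')); print(c)
from ang import *
print(telemetry.state()['position'])
d=grab('scene'); save(d,'s8.png',(250,150,330,230),8); np.savez('s8.npz',**d)
print(cent(d,(267,188,278,197),'w'))
t=dict(np.load('top0.npz'))
im=t['image'].astype(int); m=(im[...,0]>1.5*im[...,1])&(im[...,0]>90)&(im[...,1]>im[...,2]*1.15)
m[:, :270]=0;m[:,305:]=0;m[:150]=0;m[185:]=0
C=cloud(t); v,u=np.nonzero(m); print(np.c_[u,v,C[m]].round(0)[::4])
E
```

```text
[0.4, 0.0, 0.0, 0.0, 0.0]
[np.float64(577.6525007434866), np.float64(-84.51272186714145), 200.022, -11.506999999999998]
[577.33843001 -84.46987087 201.79333381]
(array([274.38490566, 192.42641509]), array([ 559.81933291, -162.91612833,   57.        ]), np.float64(-99.98637488331438), np.float64(42.560968751840676))
[[294. 162. 597.  67.  59.]
 [294. 163. 595.  67.  57.]
 [298. 163. 596.  55.  51.]
 [282. 169. 576. 103.  62.]
 [282. 170. 573. 103.  62.]
 [280. 171. 570. 109.  60.]
 [278. 172. 567. 115.  59.]
 [276. 173. 564. 121.  60.]
 [276. 174. 562. 121.  57.]]
```

View pics/s8.png

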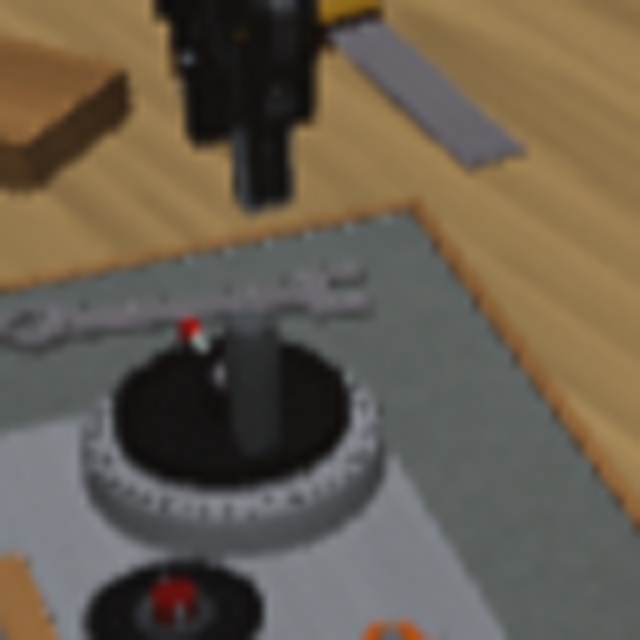

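```bash
python3 - <<'E'
from h import *
for n,b in(('top',(268,150,308,185)),('scene',(290,222,330,245))):
    d=dict(np.load(n+'0.npz')); im=cv2.cvtColor(d['image'],cv2.COLOR_RGB2HSV).astype(int)
    m=(im[...,0]>3)&(im[...,0]<15)&(im[...,1]>130)&(im[...,2]>80)
    k=np.zeros_like(m); k[b[1]:b[3],b[0]:b[2]]=1; m&=k
    v,u=np.nonzero(m); uv=np.stack([u,v],1); P=onplane(d,uv,60)[:,:2]
    c=P.mean(0); U,S,V=np.linalg.svd(P-c); t=(P-c)@V[0]; w=(P-c)@V[1]
    print(n,len(P),c,'dir',V[0],np.degrees(np.arctan2(V[0][1],V[0][0])),'range',t.min(),t.max(),'ends',c+V[0]*t.min(),c+V[0]*t.max(),S/np.sqrt(len(P)))
    C=cloud(d)[m]; print(np.percentile(C[:,2],[5,25,50,75,95]))
    print(np.c_[uv,P][np.argsort(t)][::6].round(0))
E
```

```text
top 47 [580.22379147  91.27526197] dir [-0.49688783  0.86781478] 119.79431320653755 range -42.71498553341394 35.1164949826506 ends [601.44834794  54.2065664 ] [562.77483248 121.74987518] [23.55007178  3.64752901]
[53.87847947 57.33041382 58.67019583 60.57953514 61.8193295 ]
[[299. 162. 597.  52.]
 [294. 160. 603.  66.]
 [292. 164. 591.  73.]
 [286. 166. 585.  91.]
 [284. 169. 576.  97.]
 [281. 169. 576. 106.]
 [280. 172. 567. 109.]
 [278. 174. 561. 115.]]
scene 158 [595.99822434  92.61060945] dir [-0.64561011  0.76366719] 130.21143494766363 range -41.86166276189438 48.047404925788335 ends [623.0245371   60.64223089] [564.9783339  129.30283638] [26.56774145  8.96461681]
[37.12838004 51.36532868 55.32037219 57.07379603 59.0251827 ]
[[295. 230. 618.  56.]
 [297. 229. 610.  56.]
 [297. 232. 618.  67.]
 [298. 232. 616.  69.]
 [297. 236. 628.  83.]
 [298. 235. 623.  81.]
 [300. 232. 611.  73.]
 [302. 229. 598.  64.]
 [300. 235. 619.  84.]
 [303. 230. 598.  70.]
 [302. 234. 611.  84.]
 [304. 232. 601.  80.]
 [306. 231. 594.  79.]
 [307. 232. 594.  85.]
 [308. 234. 597.  94.]
 [309. 235. 597. 100.]
 [311. 234. 590.  99.]
 [313. 233. 583.  99.]
 [315. 232. 575.  99.]
 [315. 235. 583. 110.]
 [316. 236. 584. 116.]
 [317. 237. 584. 121.]
 [319. 235. 574. 117.]
 [320. 236. 574. 122.]
 [322. 234. 564. 119.]
 [322. 237. 572. 130.]
 [323. 238. 573. 135.]]
```

```bash
python3 - <<'E'
from ctrl import *
c=load()
T=[]
for i in range(1,6): 
    f=i/5; T.append((1.0,c[0]+(527.5-c[0])*f,c[1]+(86.5-c[1])*f,170,-11.5+41.5*f))
T+= [(1.0,527.5,86.5,140,30),(1.0,527.5,86.5,100,30),(1.0,527.5,86.5,75,30),(1.0,527.5,86.5,58,30),(1.0,527.5,86.5,58,30)]
rows(T);print(load())
E
```

```text
[1.0, -0.0167, -0.0315, 0.03, -8.3, 1.0, -0.0333, -0.063, 0.03, -16.6, 1.0, -0.05, -0.0945, 0.03, -24.9, 1.0, -0.0666, -0.1261, 0.03, -33.2, 1.0, -0.0833, -0.1576, 0.03, -41.5, 1.0, -0.0833, -0.1576, 0.06, -41.5, 1.0, -0.0833, -0.1576, 0.1, -41.5, 1.0, -0.0833, -0.1576, 0.125, -41.5, 1.0, -0.0833, -0.1576, 0.142, -41.5, 1.0, -0.0833, -0.1576, 0.142, -41.5]
[527.4660565908954, 86.5368932254358, 58.02199999999999, 29.993000000000002]
```

>>> apply_moves:
  moves: [1,-0.0167,-0.0315,0.03,-8.3,1,-0.0333,-0.063,0.03,-16.6,1,-0.05,-0.0945,0.03,-24.9,1,-0.0666,-0.1261,0.03,-33.2,1,-0.0833,-0.1576,0.03,-41.5,1,-0.0833,-0.1576,0.06,-41.5,1,-0.0833,-0.1576,0.1,-41.5,1,-0.0833,-0.1576,0.125,-41.5,1,-0.0833,-0.1576,0.142,-41.5,1,-0.0833,-0.1576,0.142,-41.5]

```text
clock: 15.72
position: [527.1, 86.5, 57.6]
orientation: [0.966, 0.259, -0.001, -0.0]
wrist_force: [-0.0, 0.1, -0.5]
opening: 0.4
```

```bash
python3 - <<'E'
from ang import *
print(telemetry.state()['position'])
d=grab('scene'); save(d,'s9.png',(250,160,350,260),6)
d=grab('top'); save(d,'t9.png',(260,120,400,220),5.5); np.savez('t9.npz',**d)
print('red',cent(d,(366,168,384,182),'red')); print('w',cent(d,(366,168,378,182),'w'))
E
```

```text
[527.05817305  86.47676627  57.55186373]
red (array([375.71821306, 175.56872852]), array([ 552.00756871, -178.76549042,   57.        ]), np.float64(-104.73520128262196), np.float64(59.72990751914925))
w (array([370.26851852, 173.75694444]), array([ 557.8240709 , -162.54313988,   57.        ]), np.float64(-102.71808296707022), np.float64(42.58803256567448))
```

View pics/s9.png

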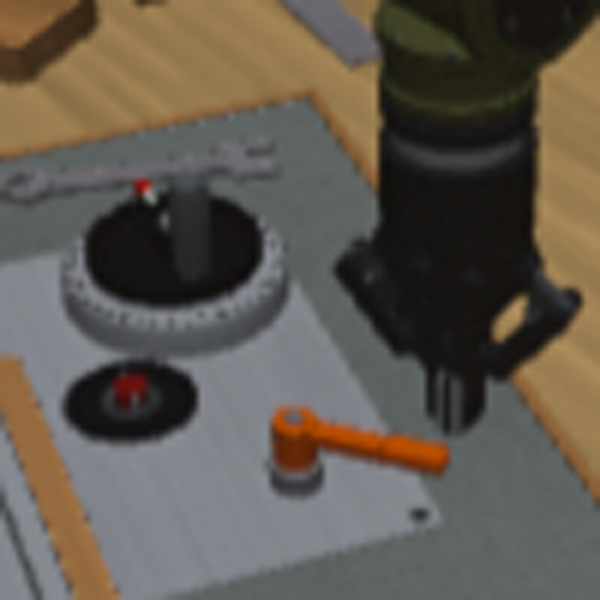

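View pics/t9.png

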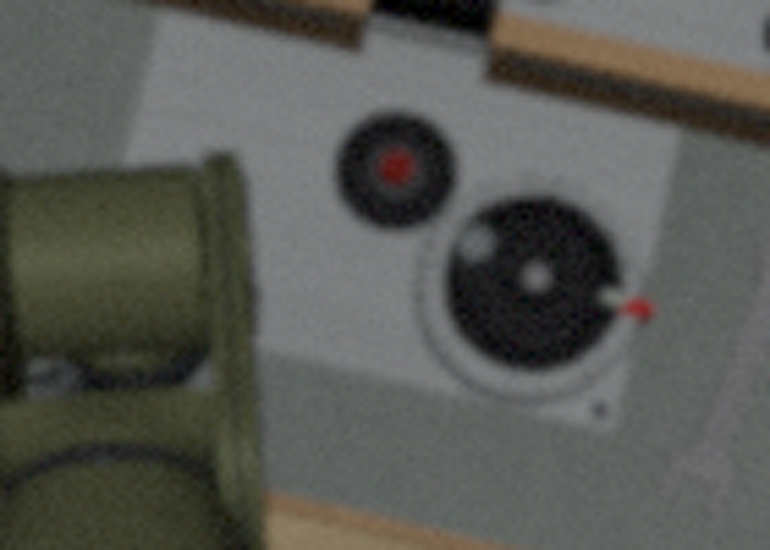

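```bash
cat > lev.py <<'E'
from ctrl import *
import sys
AX=np.array([601.,55.])
def pt(phi,off=18.,rad=64.):
    a=np.radians(phi); u=np.array([np.cos(a),np.sin(a)]); t=np.array([np.sin(a),-np.cos(a)])
    p=AX+rad*u-off*t; return (1.0,p[0],p[1],58.0,phi-90)
if __name__=='__main__':
    rows([pt(float(a)) for a in sys.argv[1:]]); print(load())
E
python3 lev.py 135 127 120 115 110 105 100; 
```

```text
[1.0, 0.014, 0.0069, 0.0, -15.0, 1.0, 0.0222, 0.0027, 0.0, -7.0, 1.0, 0.0299, 0.0001, 0.0, -0.0, 1.0, 0.0356, -0.0013, 0.0, 5.0, 1.0, 0.0413, -0.0021, 0.0, 10.0, 1.0, 0.0471, -0.0024, 0.0, 15.0, 1.0, 0.0529, -0.0022, 0.0, 20.0]
[572.1822643654152, 114.88668620997056, 58.02199999999999, 9.993000000000002]
```

>>> apply_moves:
  moves: [1,0.012,0,0,0,1,0.022,0,0,0,1,0.0299,0.0001,0,0,1,0.0356,-0.0013,0,5,1,0.0413,-0.0021,0,10,1,0.0471,-0.0024,0,15,1,0.0529,-0.0022,0,20]

```text
clock: 16.7
position: [572.1, 115.4, 57.7]
orientation: [0.996, 0.086, -0.001, -0.0]
wrist_force: [-1.6, 1.0, 1.0]
opening: -0.5
```

```bash
python3 - <<'E'
from h import *
s=telemetry.state(); print(s['position'],s['wrist_force'])
d=grab('scene'); save(d,'s10.png',(250,160,350,260),6)
E
python3 lev.py 95 90 85 82 80; 
```

```text
[572.05819844 115.40302141  57.74318087] [-1.63062462  0.95830521  0.96661144]
[1.0, 0.0056, -0.0013, 0.0, 5.0, 1.0, 0.0114, -0.0022, 0.0, 10.0, 1.0, 0.0172, -0.0025, 0.0, 15.0, 1.0, 0.0206, -0.0025, 0.0, 18.0, 1.0, 0.023, -0.0023, 0.0, 20.0]
[594.434216386938, 121.14293358614157, 58.02199999999999, -10.006999999999998]
```

View pics/s10.png

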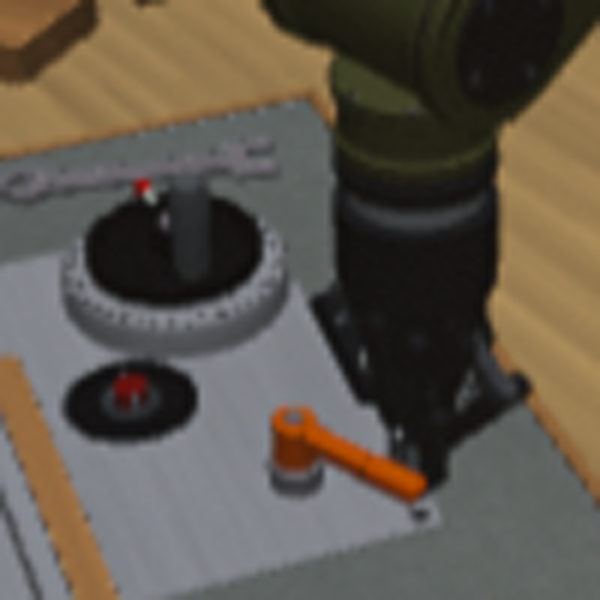

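>>> apply_moves:
  moves: [1,0.0056,-0.0013,0,5,1,0.0114,-0.0022,0,10,1,0.0172,-0.0025,0,15,1,0.0206,-0.0025,0,18,1,0.023,-0.0023,0,20]

```text
clock: 17.38
position: [594.4, 121.5, 57.8]
orientation: [0.996, -0.087, -0.0, -0.0]
wrist_force: [-2.0, 1.4, 0.0]
opening: -0.1
```

```bash
python3 lev.py 79 78 77 76
```

```text
[1.0, 0.0011, -0.0003, 0.0, 1.0, 1.0, 0.0022, -0.0006, 0.0, 2.0, 1.0, 0.0033, -0.0009, 0.0, 3.0, 1.0, 0.0045, -0.0011, 0.0, 4.0]
[599.0569011170162, 121.44424054972215, 58.02199999999999, -14.006999999999998]
```

>>> apply_moves:
  moves: [1,0.0011,-0.0003,0,1,1,0.0022,-0.0006,0,2,1,0.0033,-0.0009,0,3,1,0.0045,-0.0011,0,4]

```text
clock: 17.88
position: [599.1, 121.4, 58.0]
orientation: [0.992, -0.122, -0.0, -0.0]
wrist_force: [-0.4, 0.9, -0.5]
opening: -0.0
```

```bash
python3 lev.py 75 74 73 72
```

```text
[1.0, 0.0011, -0.0003, 0.0, 1.0, 1.0, 0.0022, -0.0006, 0.0, 2.0, 1.0, 0.0033, -0.0009, 0.0, 3.0, 1.0, 0.0045, -0.0011, 0.0, 4.0]
[603.6893433307212, 121.42235135868202, 58.02199999999999, -18.006999999999998]
```

>>> apply_moves:
  moves: [1,0.0011,-0.0003,0,1,1,0.0022,-0.0006,0,2,1,0.0033,-0.0009,0,3,1,0.0045,-0.0011,0,4]

```text
clock: 18.38
position: [603.8, 121.4, 58.1]
orientation: [0.988, -0.157, 0.0, -0.0]
wrist_force: [-1.7, 1.6, 0.0]
opening: 0.3
```

```bash
python3 lev.py 71 70 69 68
```

```text
[1.0, 0.0011, -0.0003, 0.0, 1.0, 1.0, 0.0022, -0.0006, 0.0, 2.0, 1.0, 0.0033, -0.0009, 0.0, 3.0, 1.0, 0.0045, -0.0011, 0.0, 4.0]
[608.3089742352391, 121.07737265495963, 58.02199999999999, -22.006999999999998]
```

>>> apply_moves:
  moves: [1,0.0011,-0.0003,0,1,1,0.0022,-0.0006,0,2,1,0.0033,-0.0009,0,3,1,0.0045,-0.0011,0,4]

```text
clock: 18.88
position: [608.4, 121.1, 58.1]
orientation: [0.982, -0.191, 0.0, -0.0]
wrist_force: [-1.4, 1.6, -0.5]
opening: -0.0
```

```bash
python3 lev.py 67 66 65 64
```

```text
[1.0, 0.0011, -0.0003, 0.0, 1.0, 1.0, 0.0022, -0.0006, 0.0, 2.0, 1.0, 0.0034, -0.0009, 0.0, 3.0, 1.0, 0.0045, -0.0011, 0.0, 4.0]
[612.8932874531671, 120.41098514012238, 58.02199999999999, -26.006999999999998]
```

>>> apply_moves:
  moves: [1,0.0011,-0.0003,0,1,1,0.0022,-0.0006,0,2,1,0.0034,-0.0009,0,3,1,0.0045,-0.0011,0,4]

```text
clock: 19.38
position: [613.0, 120.4, 58.1]
orientation: [0.974, -0.226, 0.0, -0.0]
wrist_force: [-1.1, 1.1, -0.2]
opening: -0.0
```

```bash
python3 lev.py 63 62 61 60
```

```text
[1.0, 0.0011, -0.0003, 0.0, 1.0, 1.0, 0.0022, -0.0006, 0.0, 2.0, 1.0, 0.0034, -0.0009, 0.0, 3.0, 1.0, 0.0045, -0.0011, 0.0, 4.0]
[617.4199486713208, 119.42643538715751, 58.02199999999999, -30.006999999999998]
```

>>> apply_moves:
  moves: [1,0.0011,-0.0003,0,1,1,0.0022,-0.0006,0,2,1,0.0034,-0.0009,0,3,1,0.0045,-0.0011,0,4]

```text
clock: 19.88
position: [617.1, 119.7, 57.9]
orientation: [0.966, -0.26, -0.001, -0.0]
wrist_force: [-4.1, 3.3, 1.6]
opening: 0.2
```

```bash
python3 lev.py 59 58 57 56
```

```text
[1.0, 0.0011, -0.0003, 0.0, 1.0, 1.0, 0.0022, -0.0006, 0.0, 2.0, 1.0, 0.0034, -0.0008, 0.0, 3.0, 1.0, 0.0045, -0.0011, 0.0, 4.0]
[621.8669044512637, 118.12852002349489, 58.02199999999999, -34.007]
```

>>> apply_moves:
  moves: [1,0.0005,0,0,0,1,0.0005,0,0,0]

```text
clock: 20.12
position: [617.2, 119.7, 57.8]
orientation: [0.966, -0.259, -0.001, -0.0]
wrist_force: [-4.1, 3.3, 1.1]
opening: -0.1
```

```bash
python3 - <<'E'
from h import *
s=telemetry.state(); print(s['position'],s['wrist_force'])
d=grab('scene'); save(d,'s11.png',(250,160,350,260),6)
s=telemetry.state(); print(s['position'],s['wrist_force'])
E
```

```text
[617.19638544 119.67751293  57.8312102 ] [-4.09866064  3.34235994  1.06530754]
[617.20057709 119.67779893  57.84487391] [-2.70267486  3.29327494  0.79531058]
```

View pics/s11.png

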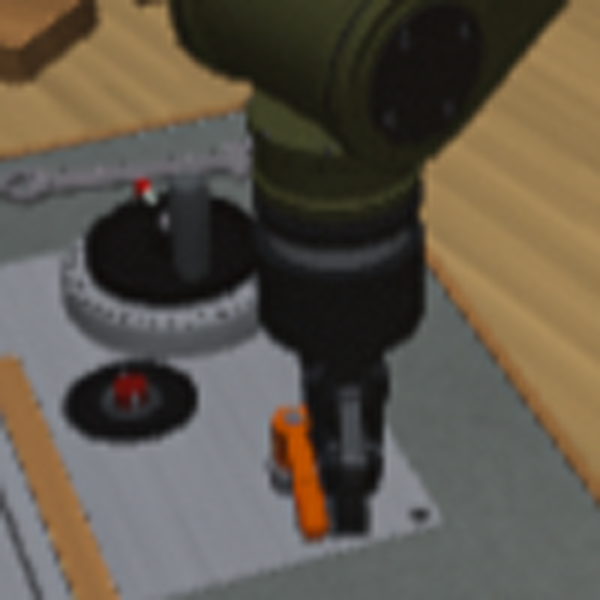

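>>> apply_moves:
  moves: [1,0.0005,0,0,0,1,0.0005,0,0,0,1,0.0005,0,0,0]

```text
clock: 20.55
position: [617.4, 119.6, 57.8]
orientation: [0.966, -0.259, -0.001, -0.0]
wrist_force: [-4.6, 4.7, 1.9]
opening: 0.1
```

>>> apply_moves:
  moves: [1,0.0005,0,0,0,1,0.0005,0,0,0,1,0.0005,0,0,0]

```text
clock: 20.92
position: [617.6, 119.6, 57.7]
orientation: [0.966, -0.259, -0.002, -0.0]
wrist_force: [-4.8, 5.3, 2.2]
opening: -0.0
```

>>> apply_moves:
  moves: [1,0.0005,0,0,0,1,0.001,0,0,0,1,0.001,0,0,0]

```text
clock: 21.3
position: [618.0, 119.4, 57.6]
orientation: [0.966, -0.259, -0.002, -0.0]
wrist_force: [-7.4, 5.7, 2.8]
opening: 0.1
```

>>> apply_moves:
  moves: [1,0.0003,0,0,0,1,0.0006,0,0,0,1,0.0006,0,0,0]

```text
clock: 21.68
position: [618.2, 119.3, 57.6]
orientation: [0.966, -0.259, -0.003, -0.0]
wrist_force: [-7.5, 7.1, 4.3]
opening: 0.0
```

>>> apply_moves:
  moves: [1,0.0004,0,0,0,1,0.0007,0,0,0,1,0.0007,0,0,0]

```text
clock: 22.05
position: [618.5, 119.3, 57.5]
orientation: [0.966, -0.259, -0.003, -0.001]
wrist_force: [-8.5, 7.6, 3.6]
opening: -0.1
```

```bash
python3 - <<'E'
from h import *
for i in range(4):
    s=telemetry.state(); print(s['position'],s['wrist_force'],s['moment']); d=grab('scene')
E
```

```text
[618.51093051 119.25818035  57.50554703] [-8.52774975  7.64634984  3.56488123] [1.23450762 1.24588425 0.06611182]
[618.50953835 119.26874015  57.51929231] [-8.78610959  9.1884969   3.33476918] [1.20251424 1.19722118 0.12242073]
[618.4927802  119.23846189  57.49026884] [-7.83914028  8.12450526  3.63922636] [1.25651775 1.2054828  0.08397887]
[618.50677782 119.26892414  57.51694602] [-7.8253451   7.85351878  4.11530932] [1.2880343  1.2118166  0.11756788]
```

>>> apply_moves:
  moves: [1,-0.003,0,0,0,1,-0.015,0,0,0,1,-0.035,0,0,0,1,-0.04,0,-0.03,0,1,-0.04,0,-0.08,0,1,-0.06,0,-0.14,0,1,-0.11,0,-0.17,0,1,-0.16,0,-0.17,0,1,-0.18,0,-0.17,0,1,-0.18,0,-0.17,0]

```text
clock: 23.5
position: [463.7, 207.9, 227.6]
orientation: [0.966, -0.258, 0.0, 0.0]
wrist_force: [1.1, -0.3, 0.2]
opening: -0.2
```

```bash
python3 - <<'E'
from ang import *
s=telemetry.state(); print(s['position'],s['wrist_force'])
d=grab('scene'); save(d,'s12.png',(250,160,350,260),6); np.savez('s12.npz',**d)
print('s',cent(d,(267,188,278,197),'w'))
d=grab('top'); save(d,'t12.png',(230,80,440,240),3.7); np.savez('t12.npz',**d)
print('red',cent(d,(366,168,384,182),'red')); print('w',cent(d,(366,168,378,182),'w'))
E
```

```text
[463.68409364 207.92084748 227.58586544] [ 1.11583138 -0.31033718  0.17294452]
s (array([274.34732824, 192.4351145 ]), array([ 559.95165147, -162.94536803,   57.        ]), np.float64(-99.80414546237108), np.float64(42.56703484644144))
red (array([375.70940171, 175.54529915]), array([ 552.07963025, -178.74162121,   57.        ]), np.float64(-104.67413126335185), np.float64(59.688528221482834))
w (array([370.28117914, 173.77324263]), array([ 557.77355728, -162.57953277,   57.        ]), np.float64(-102.77353436436432), np.float64(42.63467329869564))
```

View pics/s12.png

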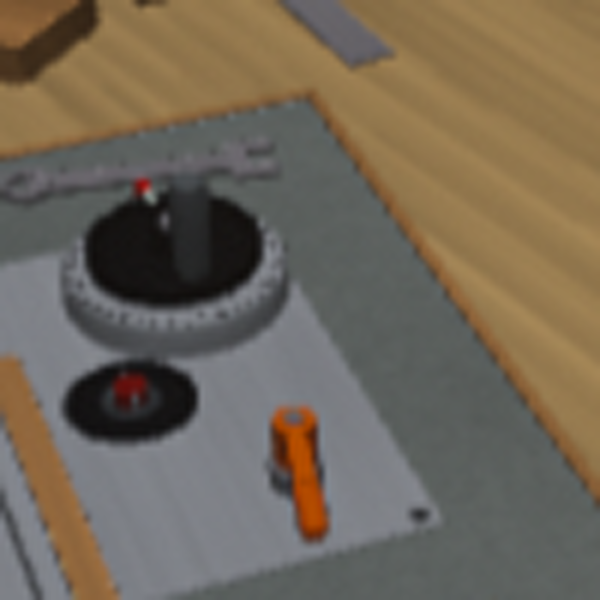

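View pics/t12.png

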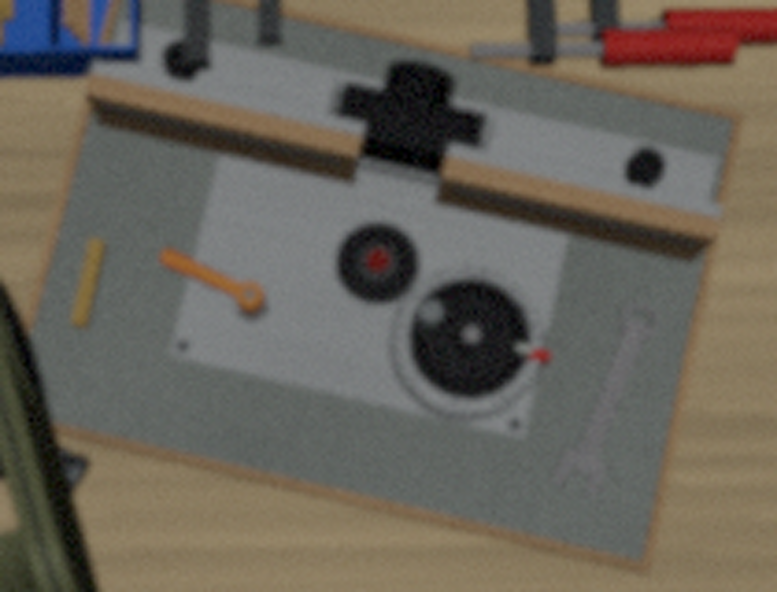

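```bash
python3 - <<'E'
from h import *
s=telemetry.state(); print(s['clock'],s['dq'].round(4))
print(r.job_done())
E
```

```text
23.6 [-0.011   0.0172 -0.0125  0.0053  0.0029  0.001 ]
the job is handed in; nothing more can be done
None
```

I set the wheel, nipped up the lock and handed the job in at 23.6 s on the robot's clock; handing in gives no verdict. The bit height and clamp reading were never read out, so I judged both from angles and forces.

- **Wheel:** I held the grip at 20 N and wound the wheel anticlockwise to about 9° more than a half turn past the mark. I then brought it back clockwise in one direction to the red mark. It took 6–9 N at the wrist when loaded, and after the reversal the load was back within about 70°, so the slack was taken up.
- **White line:** The hand position put it at -105.2° against the mark's -105°. The last top view, with the arm clear, put it about 2° (about 2 mm) short of the mark, inside the 5 mm limit. The scene camera reads the mark about 4° differently from the top view, so I used it only relatively. It showed the line unmoved after I let go and after the locking.
- **Lock:** The lever swung freely at about 2 N for roughly 1 rad and then bit. I took it to about 11.6 N at the wrist, which by my torque estimate is about 12 N at the thick end. It was still at the bite angle after I backed away.
- **The rest of the bench:** The close-up views show the spanner and setup bar where they were. I did not check the other items at the end, but the arm did not go near them. At the end the robot was touching nothing.

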